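# Load the potting housing into the tilted nest and clamp it

## Robot

A 6-joint arm with a two-finger parallel gripper is mounted at the origin on the work surface. World frame = base frame: x ahead of the robot, y to its left, z up, the work surface at z = 0. Lengths are in m, angles in rad, forces in N, time in s.
With the tool pointing down it reaches from about 0.375 to 0.9 m from the base axis. Payload 3.1 kg.
Tool frame: the origin (TCP) lies on the centre line of the jaws, within the pads' length; the fingertips stand 25 mm ahead of it and the grasp point (between the pads) lies 6 mm ahead of it (manip.tips_ahead is the distance from the TCP to the fingertips, in m); z points along the fingers, y is the direction in which the jaws open and shut (so a half turn about z gives the same grasp; the last joint's range is limited). The gripper opens to 85 mm and grips with 20 to 120 N. Pads are 22 mm wide; open, the fingers measure 114 mm over their backs; the gripper's body (76 mm by 85 mm) begins 54 mm behind the grasp point. The pads swing forward as they close: fully open they stand 13 mm farther back than shut.
Start: joints at [1.119, 0.527, 1.433, -0, 1.181, -0.178], TCP at [0.168, 0.602, 0.256] pointing down, gripper open.
Joint ranges: [-3.08, 3.08], [-0.75, 2.2], [0.22, 2.44], [-1.43, 4.57], [0, 2.65], [-2.85, 2.85]. Speed limits (rad/s): [2.79, 2.79, 3.14, 3.14, 3.14, 3.14].

## Interface

Orientations are given as a unit quaternion [x, y, z, w].
In Python, from station import manip gives the robot as it stands.
- The arm moves only by the tool play_rows, never from a script. Its argument "steps" is a list that holds one entry, the list of rows, each a list of 6 numbers: the shift along the tool's x, y, z in m, then the turn, a rotation vector about the tool's x, y, z in degrees. In form: [[[x, y, z, rx, ry, rz], ...]]. A call has 1 to 10 rows; each row shifts and turns the commanded pose from where the row before left it, along the tool's axes as they then stand; what a row does not reach is not made up. A row lasts 1/8 s, in which the tool goes at most 62.5 mm and 10.7 degrees, less where a joint would pass 70% of its speed; a pose out of reach is approached as far as the arm can. A call is refused whole if a number of a shift passes 0.0625 or a number of a turn 10.7, either way. A call with a gripper value outside its range is refused whole. "fingers" is the opening, from 0 (shut) to 1 (fully open), set as the call begins (left out, the last holds). The fingers move at their own pace and stop on an object; "squeeze" is the grip in N (left out, the last holds). Time passes only in rows, so rows that do not move let the fingers close. It gives the time, the measured TCP pose, the force and the opening at its end, in the units of the state.
- manip.sense(): the state, without advancing time (a new reading comes with each control period).
- manip.snapshot(name): name is "scene" or "top" or "wrist"; returns a dict with "img" (420x560x3 uint8, red, green, blue), "K" (3x3 intrinsics, pixels), "k1" (the pictures are not rectified: a ray, as slopes to the right and down, at radius r is drawn at 1 + k1 r^2 times it, then the intrinsics apply), "world_from_camera" (4x4, takes a point from camera to world coordinates). Camera axes: x right, y down, z forward; pixel columns grow to the right and rows downward; lengths in m; the calibration is good to about 2 mm. A picture is of the moment at which its call begins. There is no depth.
- manip.sign_off(): hands the job in, once; it reports no verdict.
Trained networks look in a picture, given as the dict that the camera call returned (one of the last four; its "shot" number tells which), for a name from the list of things; names that differ only in an ending like _2 or _b are one class to them, and where a whole thing is asked for, a point or a joint stands for the part that bears it (a point fixed in the world has none). Each returns a list of dicts, best first, with "score" (0 to 1); they miss things now and then, are a little off and sometimes report something else, mostly with a low value. They report only what shows in the picture. A call takes as long as a camera call. They do not tell look-alikes from the thing itself.
- manip.regions_of(label, picture): "pixels" (420x560 bool, what is visible of it) and "rect" ([left, top, right, bottom] in pixels, round what is visible of it).
- manip.pinpoint(label, picture): "point" ([column, row] in pixels: a listed point, or the origin of a listed thing).
The state is a dict: "t": time; "q": joint angles; "qd": joint speeds; "tau": joint torques, N m; "tcp_pos": TCP position; "tool_rot": TCP orientation; "force": force on the tool from outside, world axes, zero at the start; "ft_torque": the same for the moment, N m; "finger_gap": opening from 0.0 (shut) to 1.0 (fully open).
Only numpy, scipy, OpenCV 4.12 (cv2) and the standard library are available. Lean on these libraries where they do the work, as an engineer would, in place of code of your own. Each camera call takes 0.05 s, during which the arm holds its last target.

## Task

Load the blue housing into the tilted nest of the resin dosing station: lay it flat on the upper part of the white plate, its long side pointing down the slope, and let go so that it slides by itself down onto the lower ledge, without dropping it. Then push the orange-handled clamp along until it brings the housing fully home in the corner, flush with the ledge and tight against the fence's brass stop bar, press there with about 10 N for half a second (never more than 20 N on the housing), and let go with the clamp left closed against the housing. Leave the black housing and the other things where they are.

Things in the scene. Friction and masses are not known exactly. Their poses are not given: they have to be found in the camera images.
- housing: blue metal housing, an open-topped tray 90 mm long (its x), 44 mm wide (its y), 36 mm tall (z up), walls 4 mm, about 0.3 kg (varies), a green circuit board inside. Either end may go first. Starts flat on the table. Origin: centre of its underside. Grip it from outside across the 44 mm width.
- plate: white low-friction plate of the tilted nest, fixed. Origin on its upper surface; x points up the slope (18 deg), y towards the side fence, which is lower too (11 deg), z along its normal. Surface: x -75 to 105 mm, y -135 to 104 mm. Dark steel lower ledge along y, 14 mm high, 10 mm thick, its face at x = -75 mm: a housing flush with it has its centre at x = -30 mm.
- fence: dark steel side fence along the plate's low side, inner face at plate y = 104 mm, 14 mm high, carrying a brass stop bar (84 mm long, plate x -73 to 11 mm, 14 mm high). The bar is the housing's side stop; its face stands between plate y = 96 and 84 mm, set and locked differently each time and not measured: find it by feel. Origin: middle of the fence's underside; axes as the plate's.
- upper (a point): point on the plate's surface (x = 25, y = 25 mm in its frame, same axes): a housing laid with its centre here slides down to the ledge by itself, with friction 0.12 to 0.22; whether it also reaches the stop bar depends on the friction.
- clamp: sliding clamp on the plate: steel pad (40 mm along the slope, 10 mm thick, 4 to 26 mm above the plate) with an orange handle behind it. Origin: on the plate's surface below the middle of the pad's front face (towards the fence); axes as the plate's. Slides along plate y only, at x = -30 mm, from y = -55 (open) to 70 mm; it is closed, the housing between pad and stop bar, at 40 to 52. 3 N slides it; stays where left.
- handle (a point): middle of the top of the clamp's upright orange handle, 55 mm above the plate's surface, 50 mm behind the pad's front face (towards plate -y). The handle block is 40 mm along the plate's x, 16 mm along y, from 4 to 55 mm above the plate; a bar up to 14 mm above the plate joins it to the pad.
- black_housing: black plastic housing of the same size as the blue one: not for this job, leave it alone. Origin: centre of its underside.
- cup: clear plastic mixing cup, 72 mm wide and 85 mm tall, standing on the balance; bystander. Origin: centre of its underside.
- bottle: white bottle with a red cap, 64 mm wide, 170 mm tall; bystander. Origin: centre of its underside.
- jar: amber glass jar with a black cap, 72 mm wide, 85 mm tall; bystander. Origin: centre of its underside.
- wrench: steel wrench lying on the table; bystander. Origin: its underside.
- screwdriver: screwdriver lying on the table; bystander. Origin: its underside.
Things that resemble listed ones, but are neither listed nor needed, are in the scene too. What is shaped like the housing but red or turquoise is not meant.

How it is judged:
On the way, in this order (a step that is already met when the one before it is completed fails the run):
1. the blue housing lies free on the plate, let go, at least 10 mm short of the lower ledge (contact force between the fingers and housing below 0.1 N and z of housing in the frame of plate between -0.003 and 0.003 m and x of housing in the frame of plate above -0.02 m and y of housing in the frame of plate above -0.03 m and angle between the x axis of housing and the x axis of plate, either way round below 0.35 rad).
2. it has slid onto the lower ledge, no finger touching it (contact force between the fingers and housing below 0.1 N and z of housing in the frame of plate between -0.003 and 0.003 m and x of housing in the frame of plate between -0.0325 and -0.0275 m), for 0.1 s.
3. the clamp presses the housing home against the side stop, flush with the ledge, with 6 to 20 N (contact force between clamp and housing above 6 N and contact force between fence and housing above 5 N and contact force between the fingers and housing below 0.1 N and x of housing in the frame of plate between -0.0325 and -0.0275 m and angle between the x axis of housing and the x axis of plate, either way round below 0.06 rad), for 0.3 s.
At the end, for the whole second after the job is handed in: The blue housing lies flat in the corner, within 2.5 mm of the lower ledge and 3 mm of the surface, square within 0.06 rad, at rest, still touching the side fence's stop bar (over 0.2 N), with the clamp pad left closed against its other side (within about 2 mm); everything is let go (all of step 2 and angle between the x axis of housing and the x axis of plate, either way round below 0.06 rad and contact force between fence and housing above 0.2 N and distance between clamp and housing below 0.0245 m and linear speed of housing below 0.01 m/s and contact force between the fingers and clamp below 0.1 N).
It fails at once if the clamp presses the housing with more than 20 N (contact force between clamp and housing above 20 N).
It fails at once if the housing is dropped (let go from higher than about 40 mm: faster than 0.9 m/s with no finger on it) (linear speed of housing above 0.9 m/s and contact force between the fingers and housing below 0.1 N).
It fails at once if a bystander is moved by more than 20 mm (distance of any of black_housing, cup, bottle, jar, wrench, screwdriver from where it was at the start of the episode above 0.02 m).
It also fails if it takes over 64 s, if anything falls off the work surface, if the arm or the gripper's body presses on something with over 40 N, if the wrist force passes 120 N, or if a joint passes its speed limit or range.

## Working session

There is one attempt and no reset: what is moved stays moved. The work goes in short steps, Python scripts to look and compute and a tool call to move; the robot and the scene stay as the last step left them, time stands still between calls to the robot, and variables do not carry over. Pictures are saved under pics/ and viewed, and the job is handed in when it is done.

Besides the shell and the picture viewer there is one more tool, called after "Request:" as name(argument=value, ...) on one line, values as JSON. play_rows: Moves the arm, as the interface text tells. Its arguments: {"type":"object","properties":{"steps":{"type":"array"},"fingers":{"type":"number"},"squeeze":{"type":"number"}},"required":["steps"]}

```bash
mkdir -p pics; ls; cat > h.py <<'E'
import numpy as np, cv2
from station import manip
from scipy.spatial.transform import Rotation as R
def save(n,img,s=1.0):
    im=cv2.cvtColor(img,cv2.COLOR_RGB2BGR)
    if s!=1: im=cv2.resize(im,None,fx=s,fy=s,interpolation=cv2.INTER_CUBIC)
    cv2.imwrite('pics/'+n+'.png',im)
def ray(p,px):
    K=p['K'];x=(px[0]-K[0,2])/K[0,0];y=(px[1]-K[1,2])/K[1,1]
    d=np.array([x,y]);u=d.copy()
    for _ in range(30): u=d/(1+p['k1']*(u@u))
    T=np.array(p['world_from_camera']);v=T[:3,:3]@np.array([u[0],u[1],1.])
    return T[:3,3],v
def at_z(p,px,z):
    o,v=ray(p,px);return o+v*(z-o[2])/v[2]
def at_plane(p,px,P,n):
    o,v=ray(p,px);return o+v*((P-o)@n)/(v@n)
def proj(p,X):
    T=np.array(p['world_from_camera']);c=T[:3,:3].T@(np.array(X)-T[:3,3])
    u=c[:2]/c[2];u=u*(1+p['k1']*(u@u));K=p['K']
    return np.array([K[0,0]*u[0]+K[0,2],K[1,1]*u[1]+K[1,2]])
E
python3 - <<'E'
from h import *
print(manip.sense())
for n in ['scene','top']:
    p=manip.snapshot(n);p={k:(np.array(v) if k in('K','world_from_camera') else v) for k,v in p.items()}
    save(n+'0',p['img'],1.4);print(n,p['K'],p['k1'],p['world_from_camera'])
    for l in ['housing','black_housing','plate','fence','upper','clamp','handle','cup','bottle','jar','wrench','screwdriver']:
        try:
            print(l,[(np.round(d['point'],1),round(d['score'],2)) for d in manip.pinpoint(l,p)][:5],[(np.round(d['rect']),round(d['score'],2)) for d in manip.regions_of(l,p)][:4])
        except Exception as e: print(l,e)
E
```

```text
pics
{'t': 0.0, 'q': array([ 1.11949436e+00,  5.28456032e-01,  1.43391553e+00, -1.15173332e-06,
        1.18140776e+00, -1.78499446e-01]), 'qd': array([ 6.71483160e-04,  9.29651292e-06,  7.67092866e-04,  9.50048800e-04,
       -2.87333669e-04,  1.01284511e-03]), 'tau': array([-4.68570979e-04, -4.42345583e+01, -1.78026706e+01, -1.34018023e-04,
        8.36914434e-03,  1.51897763e-05]), 'tcp_pos': array([0.16806861, 0.60128122, 0.25533559]), 'tool_rot': array([ 1.35978390e-01,  9.90711200e-01, -1.03973965e-03, -3.38124328e-04]), 'force': array([ 0.48844377, -0.32631006, -0.41132927]), 'ft_torque': array([-0.00711053,  0.02610063,  0.01990968]), 'finger_gap': 0.9998517954201809}
scene [[511.84046214   0.         277.66833322]
 [  0.         511.84046214 207.55918364]
 [  0.           0.           1.        ]] -0.020850545078184825 [[-0.490126    0.70545584 -0.5119654   1.35355669]
 [ 0.87163824  0.39341705 -0.2923522   0.44985227]
 [-0.00482565 -0.58953803 -0.80772621  1.38322728]
 [ 0.          0.          0.          1.        ]]
housing [(array([211.5, 176.3]), 0.91), (array([170.1, 
[... 2094 characters left out ...]
., 245.]), 0.7)]
upper [(array([240.3, 208.7]), 0.62)] [(array([208., 177., 301., 244.]), 0.93)]
clamp [(array([266.2, 223.5]), 0.8)] [(array([267., 218., 292., 232.]), 0.55)]
handle [(array([285.1, 226.2]), 0.75)] [(array([270., 218., 293., 235.]), 0.75)]
cup [(array([112.1, 226.6]), 0.88)] [(array([ 86., 209., 121., 240.]), 0.76)]
bottle [(array([165.4, 187.7]), 0.94)] [(array([145., 168., 177., 195.]), 0.78), (array([189., 137., 216., 169.]), 0.39)]
jar [(array([203.3, 156. ]), 0.81)] [(array([190., 136., 218., 167.]), 0.86)]
wrench [(array([353.8, 159.2]), 0.86)] [(array([329., 146., 387., 166.]), 0.92)]
screwdriver [(array([442.5, 272.7]), 0.8)] [(array([444., 269., 470., 303.]), 0.71)]
```

View pics/scene0.png

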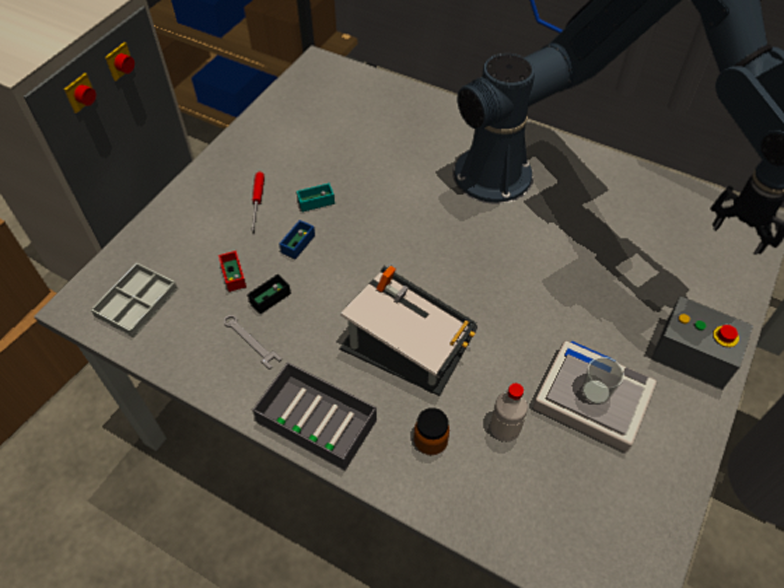

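View pics/top0.png

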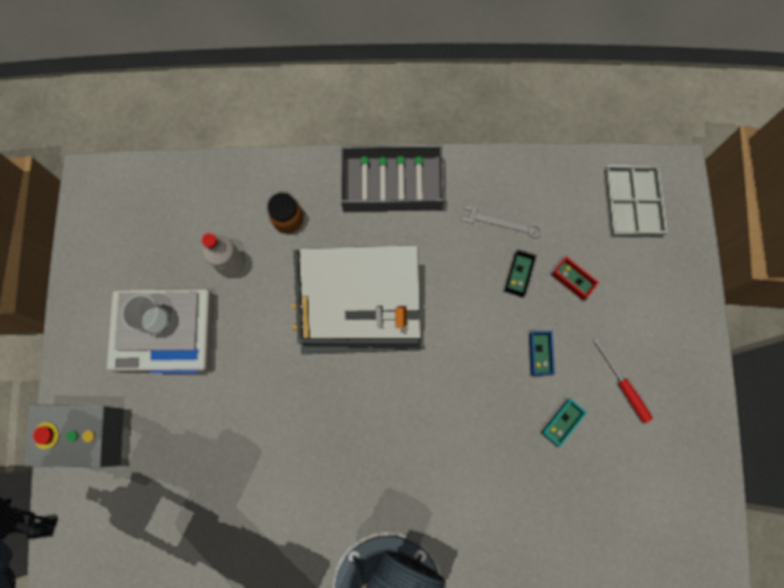

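Candidates in the top view (this 1.4x picture): red (575,278), black (520,273), blue (541,352) and turquoise (563,422). The blue one at (541,352) fits the description. I'll confirm it in a crop and enlarge the plate.

```bash
python3 - <<'E'
from h import *
t=manip.snapshot('top');s=manip.snapshot('scene')
def crop(im,x0,y0,x1,y1,f): return cv2.resize(im[y0:y1,x0:x1],None,fx=f,fy=f,interpolation=cv2.INTER_CUBIC)
save('c_h',np.hstack([crop(t['img'],360,170,420,320,4),crop(s['img'],150,120,260,270,4)][0:]))
save('c_pt',crop(t['img'],200,165,310,260,7)); save('c_ps',crop(s['img'],235,180,350,285,5))
np.save('t.npy',t,allow_pickle=True);np.save('s.npy',s,allow_pickle=True)
E
```

```text
(no output)
```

View pics/c_h.png

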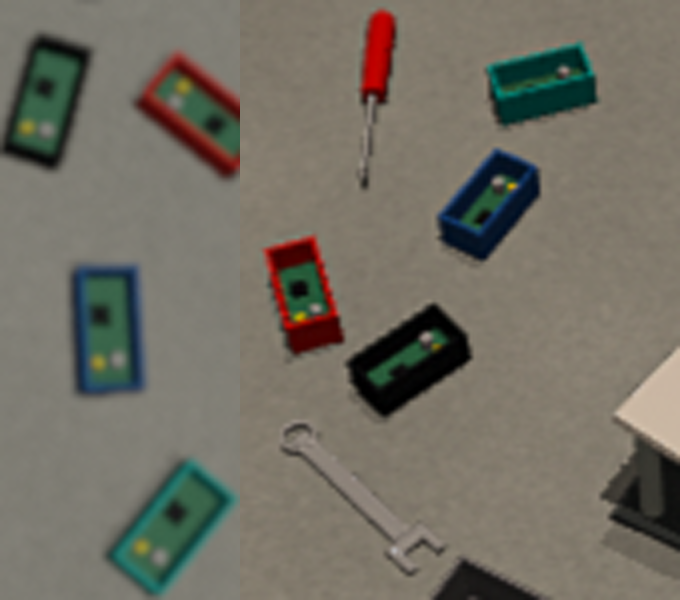

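View pics/c_pt.png

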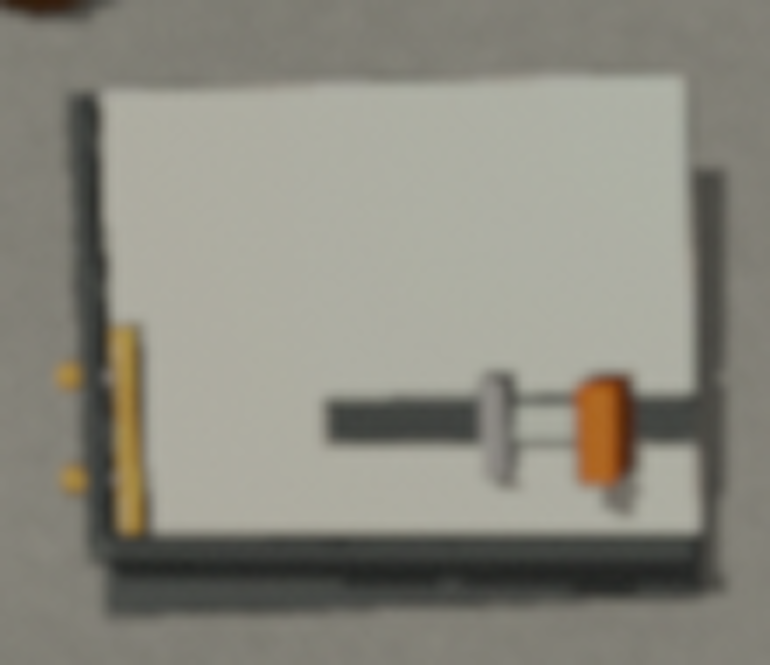

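View pics/c_ps.png

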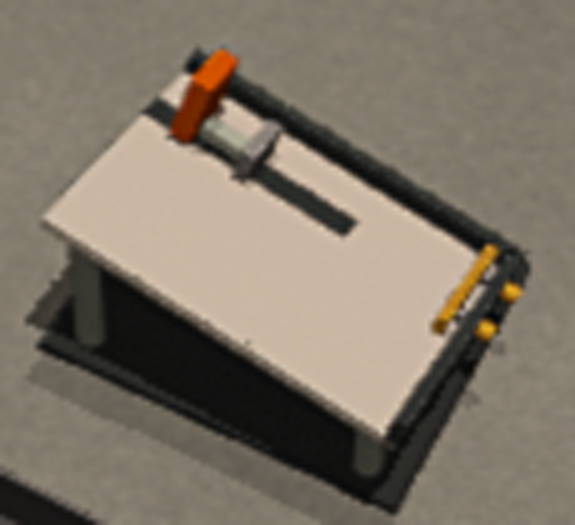

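```bash
cat > fit.py <<'E'
from h import *
from scipy.optimize import least_squares
t=np.load('t.npy',allow_pickle=True).item();s=np.load('s.npy',allow_pickle=True).item()
ct=lambda x,y:np.array([200+(x+.5)/7-.5,165+(y+.5)/7-.5])
cs=lambda x,y:np.array([235+(x+.5)/5-.5,180+(y+.5)/5-.5])
obs=[(t,(105,104,0),ct(103,90)),(t,(105,-135,0),ct(687,77)),
 (s,(105,-135,0),cs(43,219)),(s,(105,104,0),cs(386,436)),
 (s,(-75,-135,0),cs(190,74))]
# lines: model point a,b; obs pixel line  y at given
lines=[(t,(-75,80,14),(-75,-130,14),ct(160,534),ct(700,536)),(s,(-75,-100,0),(-75,80,0),cs(280,127),cs(480,247)),
(t,(105,104,0),(0,104,0),ct(103,90),ct(112,310)),]
def Rm(p,mode):
    a,b=np.radians(p[4]),np.radians(p[5])
    Rz=R.from_euler('z',p[3])
    return (Rz*R.from_euler('y',-a)*R.from_euler('x',-b) if mode==0 else Rz*R.from_euler('x',-b)*R.from_euler('y',-a))
def f(p,mode=0,pri=True):
    r=Rm(p,mode);W=lambda q:r.apply(np.array(q)/1000)+p[:3]
    o=[]
    for c,q,x in obs:o+=list(proj(c,W(q))-x)
    for c,a,b,u,v in lines:
        d=(v-u)/np.linalg.norm(v-u);n=np.array([-d[1],d[0]])
        o+=[n@(proj(c,W(a))-u),n@(proj(c,W(b))-u)]
    if pri:o+=[(p[4]-18)*3,(p[5]-11)*3]
    return np.array(o)
if __name__=='__main__':
  for m in (0,1):
    q=least_squares(f,[.42,.05,.08,0,18,11],args=(m,),loss='soft_l1')
    print(m,q.cost,np.round(q.x,4));print(np.round(f(q.x,m),1))
    r=Rm(q.x,m);W=lambda g:r.apply(np.array(g)/1000)+q.x[:3]
    for nm,g in [('upper',(25,25,0)),('handle',(-30,-105,55)),('padtop',(-30,-55,26)),('fence',(15,104,0)),('barend',(11,90,14))]:
        print(nm,W(g),ct_inv:=np.round(proj(t,W(g)),1),np.round(proj(s,W(g)),1))
    np.save('plate%d.npy'%m,q.x)
  # housing
  for c,z in ((t,36),(s,36)):
    for d in manip.pinpoint('housing',c): pass
E
python3 fit.py 2>&1 | tail -20
```

```text
0 5.139016827153645 [5.67400e-01 6.53000e-02 7.74000e-02 8.10000e-03 1.79173e+01 1.09688e+01]
[-0.7  0.1 -0.6  0.2 -0.8 -0.9 -1.3 -0.  -1.6 -0.6  0.4  0.7  0.7  2.
  0.7  1.  -0.2 -0.1]
upper [0.59245164 0.0900557  0.08060529] [241.2 205.5] [299.4 237.2]
handle [ 0.51684356 -0.02771662  0.13859752] [283.7 227.3] [277.6 193.1]
padtop [0.52817799 0.01594459 0.10245573] [267.6 226. ] [288.2 208.2]
fence [0.58693687 0.16757055 0.06322612] [214.6 209.2] [322.8 249.5]
barend [0.5781725  0.15641926 0.07760787] [217.8 211. ] [321.1 243.3]
1 5.160502957022282 [ 0.5674  0.0652  0.0774 -0.0512 17.9405 10.9381]
[-0.6  0.2 -0.8  0.  -0.7 -0.9 -1.4  0.2 -1.5 -1.   0.5  0.7  0.4  2.
  0.6  0.9 -0.2 -0.2]
upper [0.59244802 0.08997992 0.08021248] [241.3 205.5] [299.4 237.2]
handle [ 0.51708083 -0.02723959  0.139621  ] [283.5 227.2] [277.7 193. ]
padtop [0.52824718 0.0161021  0.10304492] [267.5 226. ] [288.2 208.2]
fence [0.58688773 0.16734635 0.06219809] [214.8 209.3] [322.8 249.6]
barend [0.57819417 0.15632482 0.07672213] [217.9 211. ] [321.1 243.4]
```

```bash
python3 - <<'E'
from h import *
t=np.load('t.npy',allow_pickle=True).item();s=np.load('s.npy',allow_pickle=True).item()
c=[(73,267),(137,266),(143,391),(78,394)]
P=[at_z(t,(360+(x+.5)/4-.5,170+(y+.5)/4-.5),.036) for x,y in c]
print(np.round(P,4),np.mean(P,0))
for i in range(4):print(np.linalg.norm(P[i]-P[(i+1)%4]))
c=[(497,152),(540,180),(482,230),(440,213)]
Q=[at_z(s,(150+(x-240+.5)/4-.5,120+(y+.5)/4-.5),.036) for x,y in c]
print(np.round(Q,4),np.mean(Q,0))
for cam,px in ((t,(384.4,254.1)),(s,(211.5,176.3))): print(at_z(cam,px,0))
E
```

```text
[[ 0.5064 -0.2996  0.036 ]
 [ 0.5063 -0.3464  0.036 ]
 [ 0.416  -0.345   0.036 ]
 [ 0.4148 -0.298   0.036 ]] [ 0.46085441 -0.32225664  0.036     ]
0.04678128443170186
0.0903510673015297
0.04696194009095241
0.0915741372756486
[[ 0.4195 -0.34    0.036 ]
 [ 0.4284 -0.2893  0.036 ]
 [ 0.4998 -0.302   0.036 ]
 [ 0.5016 -0.3441  0.036 ]] [ 0.46234243 -0.31882458  0.036     ]
[ 0.45932972 -0.32399912  0.        ]
[ 0.47154442 -0.31993399  0.        ]
```

Request:
play_rows(steps=[[[-0.0465,-0.038,-0.01,0,0,0],[-0.0465,-0.038,-0.01,0,0,0],[-0.0465,-0.038,-0.01,0,0,0],[-0.0465,-0.038,-0.01,0,0,0],[-0.0465,-0.038,-0.01,0,0,0],[-0.0465,-0.038,-0.01,0,0,0],[-0.0465,-0.038,0,0,0,0],[-0.0465,-0.038,0,0,0,-5.2],[-0.0465,-0.038,0,0,0,-5.2],[-0.0465,-0.038,0,0,0,-5.2]]], fingers=1)

```text
t: 3.95
tcp_pos: [0.5273, 0.1192, 0.3166]
tool_rot: [-0.001, 1.0, 0.0, 0.0]
force: [-0.2, 0.9, 1.0]
finger_gap: 1.0
```

```bash
python3 - <<'E'
from h import *
w=manip.snapshot('wrist');np.save('w1.npy',w,allow_pickle=True);save('w1',w['img'],1.4)
s=manip.sense();print(s['t'],s['tcp_pos'],s['q'],R.from_quat(s['tool_rot']).as_matrix().round(3));print(w['world_from_camera'],w['K'],w['k1'])
E
```

```text
4.0 [0.53415147 0.11377862 0.31684127] [ 0.00768005  0.34956191  1.5609817  -0.00519621  1.22243589 -1.56123918] [[-1.     0.     0.009]
 [ 0.     1.    -0.005]
 [-0.009 -0.005 -1.   ]]
[[-1.32953603e-03  9.44368709e-01  3.28885959e-01  4.41868507e-01]
 [ 9.99999052e-01  1.13787509e-03  7.75226574e-04  1.18939899e-01]
 [ 3.57868578e-04  3.28886678e-01 -9.44369326e-01  4.33233932e-01]
 [ 0.00000000e+00  0.00000000e+00  0.00000000e+00  1.00000000e+00]] [[378.65714518   0.         277.66438322]
 [  0.         378.65714518 208.10455093]
 [  0.           0.           1.        ]] -0.012574180112231999
```

View pics/w1.png

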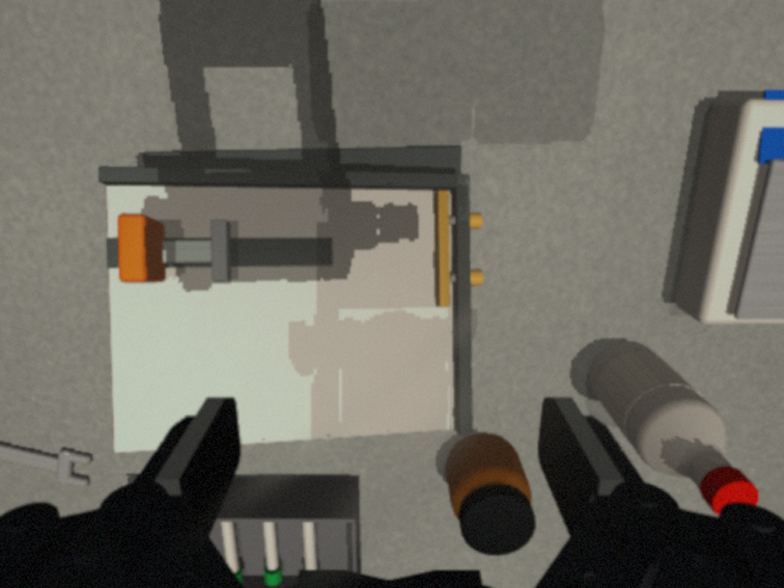

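```bash
python3 - <<'E'
from h import *
w=np.load('w1.npy',allow_pickle=True).item();im=w['img']
f=lambda x0,y0,x1,y1:cv2.resize(im[y0:y1,x0:x1],None,fx=6,fy=6,interpolation=cv2.INTER_CUBIC)
a=f(65,120,125,170);b=f(290,120,350,170);c=f(65,285,125,335);d=f(290,285,350,335)
save('w1c',np.vstack([np.hstack([a,b]),np.hstack([c,d])]))
E
```

```text
(no output)
```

View pics/w1c.png

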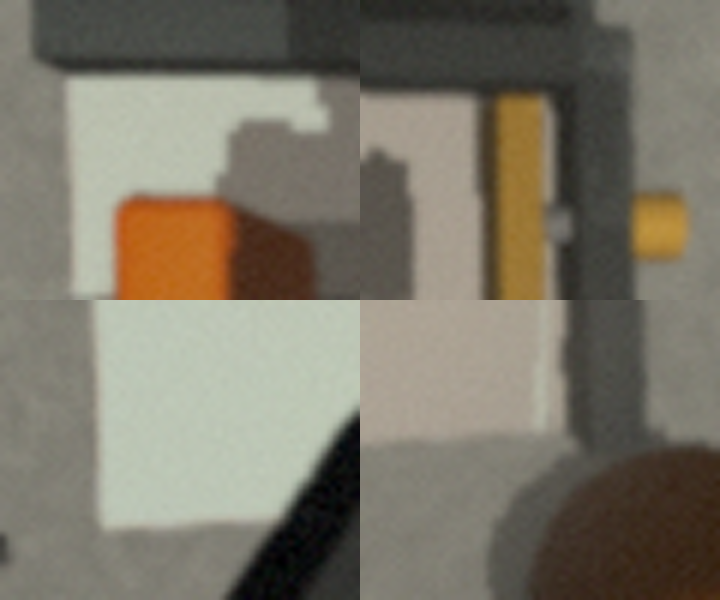

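```bash
cat > fit2.py <<'E'
import fit
from fit import *
w=np.load('w1.npy',allow_pickle=True).item()
v=lambda *a:np.array(a,float)
fit.obs+= [(w,(105,-135,0),v(81.5,322.6)),(w,(105,104,0),v(325,306.8))]
fit.lines+=[(w,(-75,-130,14),(-75,80,14),v(76,132),v(302,135.3)),(w,(-70,-135,0),(20,-135,0),v(76,134.5),v(77,168.3)),
 (w,(90,104,0),(-60,104,0),v(324.7,300),v(322.3,153))]
def ff(p,m=0): 
    r=f(p,m)
    n=len(r);return r
if __name__=='__main__':
    for m in (0,1):
        q=least_squares(f,[.567,.065,.077,0,18,11],args=(m,),loss='soft_l1')
        print(m,q.cost,np.round(q.x,4));print(np.round(f(q.x,m),1))
        np.save('plate%d.npy'%m,q.x)
        r=Rm(q.x,m);W=lambda g:r.apply(np.array(g)/1000)+q.x[:3]
        for nm,g in [('upper',(25,25,0)),('handle',(-30,-105,55)),('padtop',(-30,-55,26)),('h1',(-50,-113,55)),('h2',(-10,-97,55)),('bar96',(-73,96,14)),('bar84',(-73,84,14))]:
            print(nm,W(g).round(4),np.round(proj(w,W(g)),1),np.round(proj(t,W(g)),1))
E
python3 fit2.py
```

```text
0 9.254493066978053 [5.68300e-01 6.50000e-02 7.61000e-02 1.69000e-02 1.78960e+01 1.09643e+01]
[-0.9  0.2 -0.9 -0.4 -1.  -0.  -1.2  0.3 -2.2 -0.1  0.   1.3 -0.6  0.4
  0.4  0.1  1.4  2.3  0.9  0.8 -2.1 -1.6 -0.3  0.  -0.4  0.3 -0.3 -0.1]
upper [0.5932 0.0899 0.0793] [248.8 234.2] [241.3 205.3]
handle [ 0.5186 -0.0285  0.1373] [ 94.7 177.1] [284.  226.8]
padtop [0.5296 0.0153 0.1011] [162.9 178.8] [267.8 225.6]
h1 [ 0.4993 -0.0367  0.1326] [ 83.5 152.2] [287.2 234.2]
h2 [ 0.538  -0.0203  0.142 ] [105.8 201.7] [280.8 219.3]
bar96 [0.4986 0.1607 0.0494] [318.9 136. ] [217.2 240.6]
bar84 [0.4981 0.1489 0.0515] [307.4 135.8] [221.2 240.6]
1 9.362490466318466 [ 0.5685  0.0653  0.0761 -0.0456 17.9495 10.898 ]
[-0.8  0.2 -1.  -0.5 -0.9 -0.1 -1.3  0.7 -1.9 -0.3  0.2  1.7 -0.7  0.2
  0.3  0.1  1.1  2.4  0.8  0.8 -2.2 -1.2 -0.2  0.  -0.4  0.4 -0.2 -0.3]
upper [0.5934 0.0902 0.079 ] [249.  234.3] [241.2 205.3]
handle [ 0.5187 -0.0275  0.1383] [ 95.4 177.5] [283.6 226.7]
padtop [0.5297 0.016  0.1017] [163.5 179.1] [267.5 225.5]
h1 [ 0.4993 -0.0356  0.1337] [ 84.1 152.5] [286.8 234.1]
h2 [ 0.5381 -0.0193  0.1428] [106.6 202.2] [280.4 219.2]
bar96 [0.499  0.1611 0.049 ] [319.3 136.4] [217.1 240.4]
bar84 [0.4985 0.1493 0.0512] [307.8 136.2] [221.1 240.5]
```

Request:
play_rows(steps=[[[0.01,-0.054,0.008,0,0,0],[0.01,-0.054,0.008,0,0,0],[0.01,-0.054,0.008,0,0,0],[0.01,-0.054,0.008,0,0,0],[0.01,-0.054,0.017,0,0,0],[0.01,-0.054,0.017,0,0,0],[0.01,-0.054,0.017,0,0,0],[0.005,-0.054,0.017,0,0,0],[0,0,0,0,0,0]]])

```text
t: 5.12
tcp_pos: [0.4506, -0.3146, 0.2151]
tool_rot: [0.003, 1.0, -0.0, -0.0]
force: [0.4, 0.4, 1.2]
finger_gap: 1.0
```

```bash
python3 - <<'E'
from h import *
w=manip.snapshot('wrist');np.save('w2.npy',w,allow_pickle=True);save('w2',w['img'],1.4)
s=manip.sense();print(s['t'],s['tcp_pos'],s['q'],R.from_quat(s['tool_rot']).as_matrix().round(4))
for d in manip.regions_of('housing',w):print(d['rect'],d['score'])
E
```

```text
5.175 [ 0.45062151 -0.31226616  0.21557546] [-8.09975943e-01  4.78428537e-01  1.66786255e+00  2.60561896e-04
  9.96544216e-01 -2.37680582e+00] [[-1.0e+00  4.1e-03 -7.0e-04]
 [ 4.1e-03  1.0e+00  1.1e-03]
 [ 7.0e-04  1.0e-03 -1.0e+00]]
[158.1, 299.9, 235.8, 393.4] 0.97
[149.4, 0.0, 264.4, 83.3] 0.83
[237.3, 138.0, 296.5, 251.4] 0.66
```

View pics/w2.png

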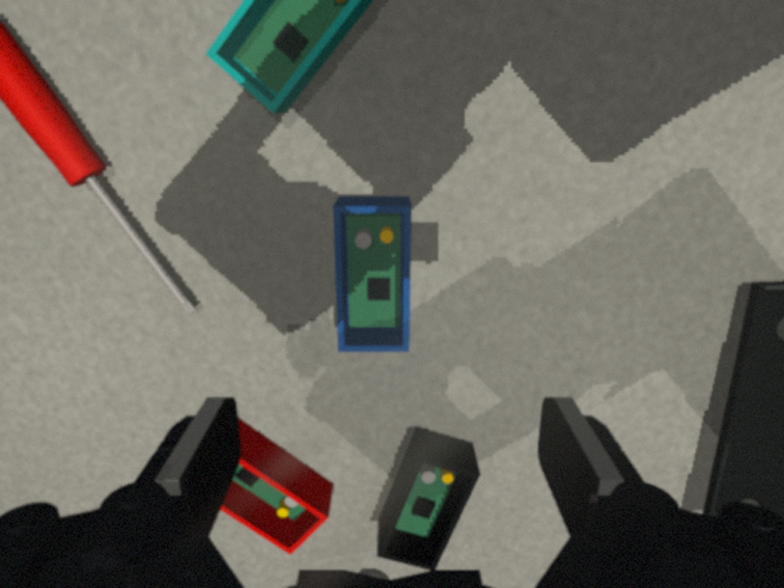

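```bash
python3 - <<'E'
from h import *
w=np.load('w2.npy',allow_pickle=True).item();im=w['img']
c=cv2.resize(im[130:260,225:310],None,fx=4.5,fy=4.5,interpolation=cv2.INTER_CUBIC)
c=cv2.convertScaleAbs(c,alpha=1.8);save('w2c',c)
E
```

```text
(no output)
```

View pics/w2c.png

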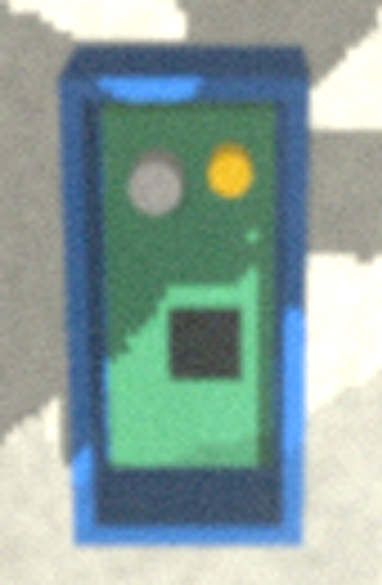

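```bash
python3 - <<'E'
from h import *
w=np.load('w2.npy',allow_pickle=True).item()
P=np.array([at_z(w,(225+(x+.5)/4.5-.5,130+(y+.5)/4.5-.5),.036) for x,y in [(60,78),(311,75),(302,545),(77,545)]])
print(P.round(4),P.mean(0));print([np.linalg.norm(P[i]-P[(i+1)%4]).round(4) for i in range(4)])
d=(P[2]+P[3]-P[0]-P[1]);print(np.degrees(np.arctan2(d[1],d[0])))
s=manip.sense();T=R.from_quat(s['tool_rot']).as_matrix();print(s['tcp_pos'],T.T@(P.mean(0)-s['tcp_pos']),manip.tips_ahead)
E
```

```text
[[ 0.4171 -0.3457  0.036 ]
 [ 0.4169 -0.3021  0.036 ]
 [ 0.5069 -0.3031  0.036 ]
 [ 0.5067 -0.3461  0.036 ]] [ 0.46189514 -0.32426266  0.036     ]
[np.float64(0.0437), np.float64(0.0901), np.float64(0.043), np.float64(0.0896)]
-0.4567558266441206
[ 0.4508011  -0.31081071  0.21599798] [-0.01124673 -0.01365858  0.17997294] 0.025
```

Request:
play_rows(steps=[[[-0.011,-0.013,0.03,0,0,0],[0,0,0.05,0,0,0],[0,0,0.045,0,0,0],[0,0,0,0,0,0],[0,0,0,0,0,0]]])

```text
t: 5.85
tcp_pos: [0.4632, -0.3236, 0.093]
tool_rot: [-0.0, 1.0, -0.001, 0.001]
force: [0.2, -0.1, 0.3]
finger_gap: 1.001
```

```bash
python3 - <<'E'
from h import *
s=manip.sense();T=R.from_quat(s['tool_rot']).as_matrix();print(s['t'],s['tcp_pos'],T.round(4),T.T@(np.array([.4619,-.3242,.035])-s['tcp_pos']))
w=manip.snapshot('wrist');save('w3',w['img'],1.4)
E
```

```text
5.85 [ 0.46323915 -0.32360701  0.09295834] [[-1.0e+00 -9.0e-04  1.6e-03]
 [-9.0e-04  1.0e+00 -1.6e-03]
 [-1.6e-03 -1.6e-03 -1.0e+00]] [ 0.00143191 -0.00050155  0.05795698]
```

View pics/w3.png

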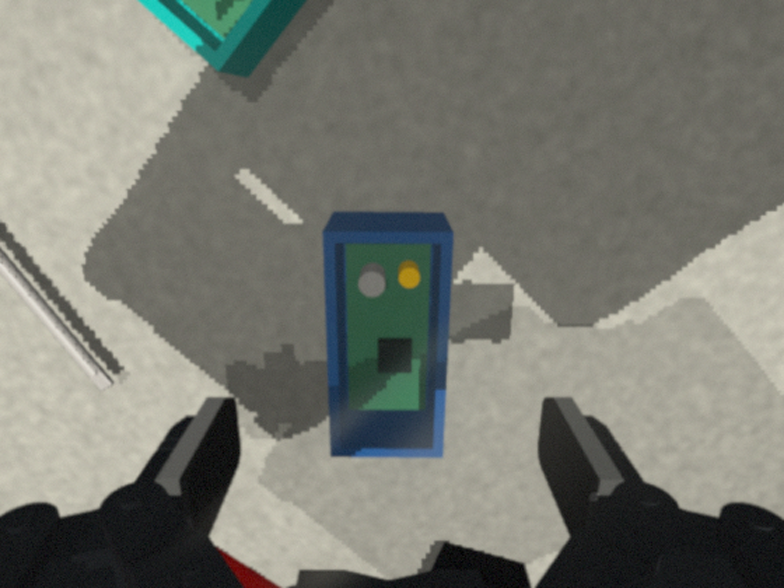

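Request:
play_rows(steps=[[[0.001,0,0.035,0,0,0],[0,0,0.022,0,0,0],[0,0,0,0,0,0]]])

```text
t: 6.28
tcp_pos: [0.4615, -0.324, 0.0352]
tool_rot: [0.0, 1.0, -0.0, 0.0]
force: [0.1, -0.0, 0.7]
finger_gap: 0.999
```

Request:
play_rows(steps=[[[0,0,0,0,0,0],[0,0,0,0,0,0],[0,0,0,0,0,0],[0,0,0,0,0,0]]], fingers=0, squeeze=35)

```text
t: 6.78
tcp_pos: [0.4618, -0.3245, 0.0357]
tool_rot: [0.0, 1.0, -0.001, 0.001]
force: [0.5, 0.7, 7.5]
finger_gap: 0.511
```

```bash
python3 - <<'E'
from h import *
s=manip.sense();T=R.from_quat(s['tool_rot']).as_matrix();print(s['t'],s['tcp_pos'],s['finger_gap'],s['force'],T.round(4))
w=manip.snapshot('wrist');save('w4',w['img'],1.4)
E
```

```text
6.775 [ 0.46179772 -0.32451329  0.03572677] 0.5106225573526246 [0.48271751 0.7455673  7.53586366] [[-1.0e+00  6.0e-04  1.7e-03]
 [ 6.0e-04  1.0e+00 -1.7e-03]
 [-1.7e-03 -1.7e-03 -1.0e+00]]
```

View pics/w4.png

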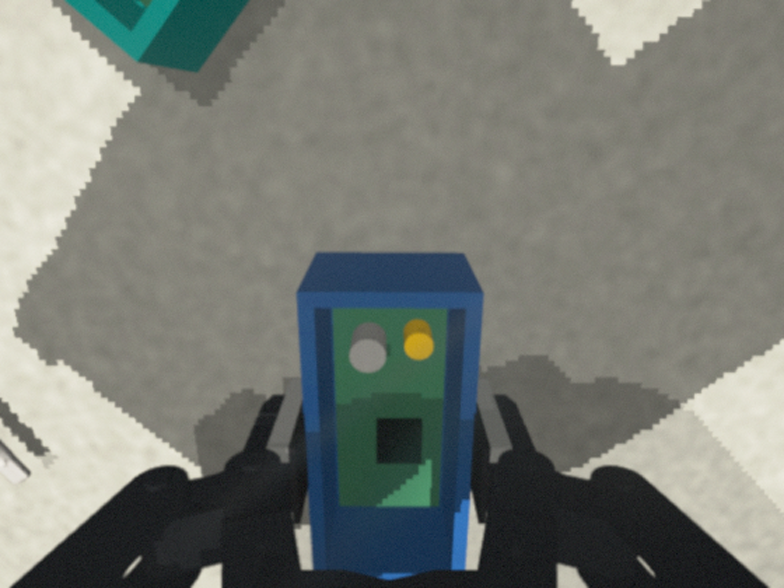

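Request:
play_rows(steps=[[[0,0,-0.03,0,0,0],[0,0,-0.06,0,0,0],[0,0,-0.06,0,0,0],[-0.016,0.05,-0.02,0,0,0],[-0.016,0.05,-0.02,0,0,0],[-0.016,0.05,0,0,0,0],[-0.016,0.05,0,0,0,0],[-0.016,0.05,0,0,0,0],[-0.016,0.05,0,0,0,0],[-0.016,0.05,0,0,0,0]]])

```text
t: 8.07
tcp_pos: [0.5728, 0.0278, 0.2237]
tool_rot: [0.0, 1.0, 0.0, -0.001]
force: [1.6, -0.3, -3.9]
finger_gap: 0.509
```

```bash
cat > tgt.py <<'E'
from h import *
from fit import Rm
x=np.load('plate0.npy');Rp=Rm(x,0).as_matrix();pp=x[:3]
W=lambda a,b,c:Rp@(np.array([a,b,c])/1000)+pp
D=np.diag([-1.,1,-1])
def rel(P,Rt):
    s=manip.sense();T=R.from_quat(s['tool_rot']).as_matrix()
    print('t',s['t'],'tcp',s['tcp_pos'].round(4),'f',s['force'].round(1),'gap',round(s['finger_gap'],3))
    print('tool shift mm',(1000*T.T@(P-s['tcp_pos'])).round(1),'rotvec deg',R.from_matrix(T.T@Rt).as_rotvec(degrees=True).round(2))
    print('plate frame tcp mm',(1000*Rp.T@(s['tcp_pos']-pp)).round(1))
E
python3 - <<'E'
from tgt import *
rel(W(30,20,35.7+40),Rp@D)
print(Rp@D, W(30,20,75.7), manip.sense()['q'])
w=manip.snapshot('wrist');save('w5',w['img'],1.4);np.save('w5.npy',w,allow_pickle=True)
E
```

```text
t 8.075 tcp [0.5728 0.0278 0.2237] f [ 1.6 -0.3 -3.9] gap 0.509
tool shift mm [-2.  71.3 71.3] rotvec deg [ 10.73 -18.04   0.74]
plate frame tcp mm [ 49.  -63.  129.6]
[[-0.9514805   0.04187354  0.30484662]
 [-0.01605561  0.98259217 -0.18508065]
 [-0.30728988 -0.18099513 -0.93424499]] [0.57464681 0.09911935 0.15241941] [-1.46219500e-01  4.99045039e-01  1.59697279e+00 -1.68797541e-04
  1.04743856e+00 -1.71646803e+00]
```

View pics/w5.png

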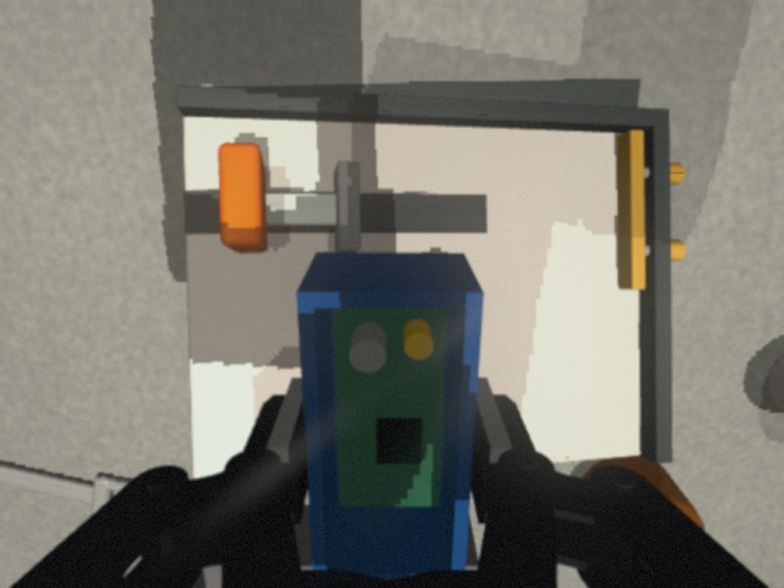

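Request:
play_rows(steps=[[[0,0.02,0,3.58,-6.01,0.25],[0,0.02,0,3.58,-6.01,0.25],[0,0.02,0,3.57,-6.02,0.24],[0,0,0,0,0,0],[0,0,0,0,0,0],[0,0,0,0,0,0]]])

```text
t: 8.88
tcp_pos: [0.5748, 0.0847, 0.2209]
tool_rot: [0.008, 0.983, -0.093, 0.157]
force: [-0.4, -0.2, -3.8]
finger_gap: 0.507
```

```bash
python3 - <<'E'
from tgt import *
rel(W(30,20,35.7+20),Rp@D)
w=manip.snapshot('wrist');np.save('w6.npy',w,allow_pickle=True)
im=cv2.resize(w['img'],None,fx=1.4,fy=1.4)
for a,b in [((105,-135,0),(105,104,0)),((105,104,0),(-75,104,0)),((-75,104,14),(-75,-135,14)),((-75,-135,0),(105,-135,0)),((11,89.6,14),(-73,89.6,14)),((-50,-97,55),(-10,-97,55)),((-50,-113,55),(-10,-113,55))]:
    u,v=[tuple(int(round(z*1.4)) for z in proj(w,W(*g))) for g in(a,b)]
    cv2.line(im,u,v,(255,0,255),1)
save('w6',im)
E
```

```text
t 8.875 tcp [0.5748 0.0847 0.2209] f [-0.4 -0.2 -3.8] gap 0.507
tool shift mm [21.1 26.6 81.2] rotvec deg [-0.04  0.1  -0.12]
plate frame tcp mm [ 50.9  -6.6 136.9]
```

View pics/w6.png

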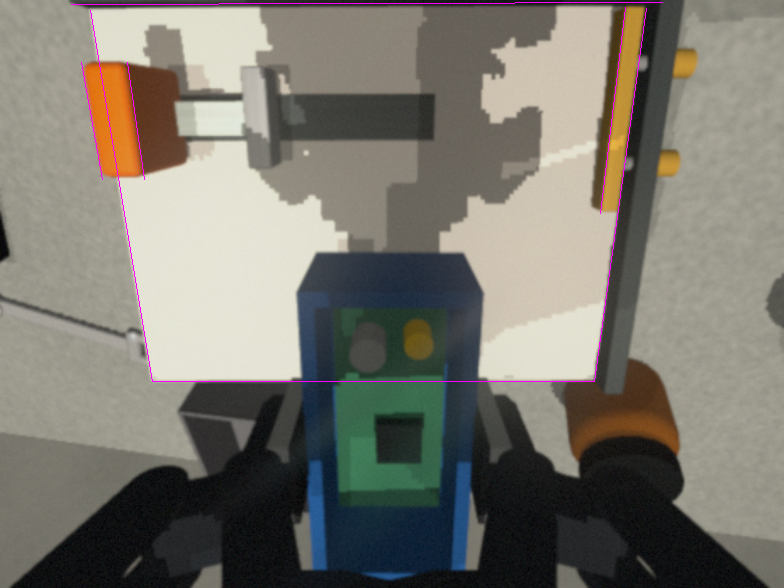

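Request:
play_rows(steps=[[[0.0105,0.0133,0.035,0,0,0],[0.0105,0.0133,0.035,0,0,0],[0,0,0.023,0,0,0],[0,0,0,0,0,0],[0,0,0,0,0,0]]])

```text
t: 9.55
tcp_pos: [0.5845, 0.0939, 0.1233]
tool_rot: [0.007, 0.983, -0.093, 0.157]
force: [0.7, -0.5, -3.6]
finger_gap: 0.505
```

```bash
python3 - <<'E'
from tgt import *
rel(W(30,20,35.7),Rp@D)
w=manip.snapshot('wrist');save('w7',w['img'],1.4)
s=manip.snapshot('scene');save('s7',cv2.resize(s['img'][160:290,225:365],None,fx=5,fy=4.5))
E
```

```text
t 9.55 tcp [0.5845 0.0939 0.1233] f [ 0.7 -0.5 -3.6] gap 0.505
tool shift mm [ 0.3 -0.5  8.8] rotvec deg [-0.03  0.18 -0.09]
plate frame tcp mm [30.3 20.5 44.5]
```

View pics/w7.png

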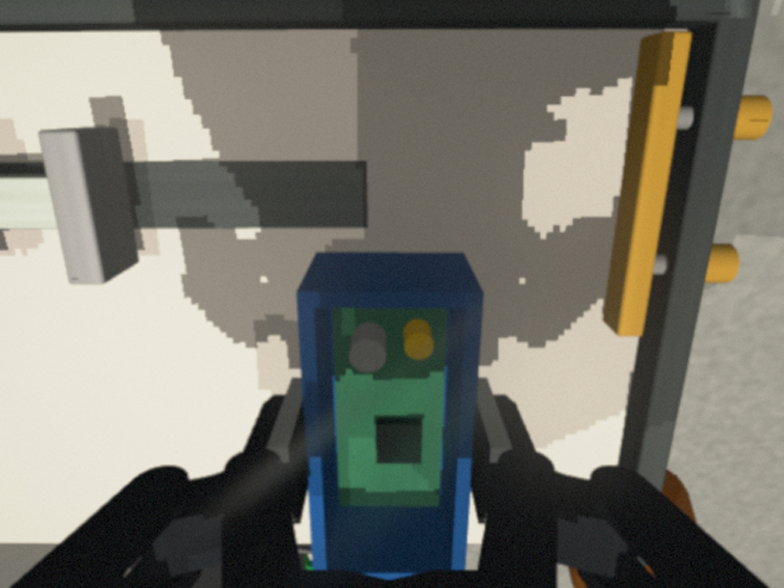

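View pics/s7.png

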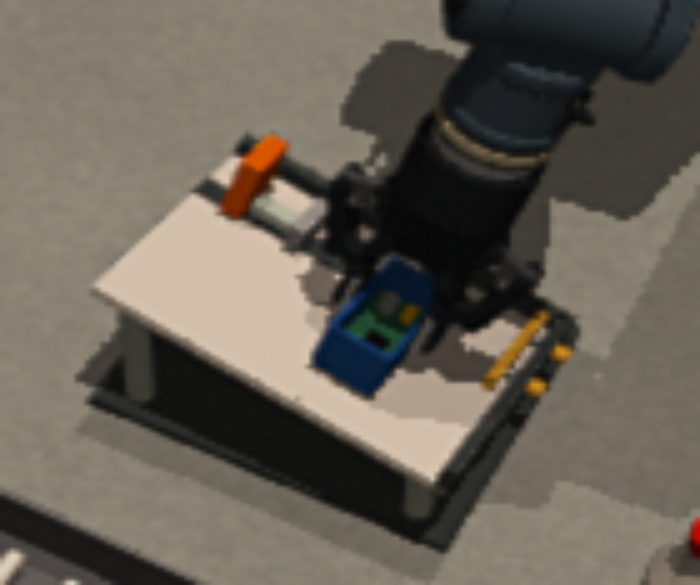

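Request:
play_rows(steps=[[[0,0,0.006,0,0,0],[0,0,0,0,0,0],[0,0,0.001,0,0,0],[0,0,0,0,0,0]]])

```text
t: 10.15
tcp_pos: [0.5857, 0.0932, 0.1164]
tool_rot: [0.007, 0.983, -0.093, 0.157]
force: [-2.3, 0.7, 0.9]
finger_gap: 0.502
```

Request:
play_rows(steps=[[[0,0,0.001,0,0,0],[0,0,0,0,0,0]]])

```text
t: 10.4
tcp_pos: [0.5857, 0.0932, 0.1163]
tool_rot: [0.007, 0.983, -0.093, 0.157]
force: [-6.1, 2.3, 7.5]
finger_gap: 0.508
```

```bash
python3 - <<'E'
from tgt import *
rel(W(30,20,35.7),Rp@D)
print(Rp.T@manip.sense()['force'])
E
```

```text
t 10.4 tcp [0.5857 0.0932 0.1163] f [-6.1  2.3  7.5] gap 0.508
tool shift mm [-0.6 -1.2  1.8] rotvec deg [-0.03  0.16 -0.01]
plate frame tcp mm [29.4 21.2 37.5]
[-3.42995402  0.64780623  9.31948463]
```

Request:
play_rows(steps=[[[0,0,-0.001,0,0,0],[0,0,0,0,0,0]]])

```text
t: 10.65
tcp_pos: [0.5858, 0.0933, 0.1164]
tool_rot: [0.007, 0.983, -0.093, 0.157]
force: [-3.0, 1.5, 5.1]
finger_gap: 0.508
```

Request:
play_rows(steps=[[[0,0,0,0,0,0],[0,0,-0.03,0,0,0],[0,0,-0.06,0,0,0],[0,0,-0.05,0,0,0],[0,0,0,0,0,0]]], fingers=1)

```text
t: 11.28
tcp_pos: [0.5448, 0.1199, 0.251]
tool_rot: [0.006, 0.983, -0.092, 0.161]
force: [0.5, 0.5, -0.3]
finger_gap: 1.0
```

```bash
python3 - <<'E'
from tgt import *
rel(W(30,20,35.7),Rp@D)
w=manip.snapshot('wrist');save('w8',w['img'],1.4);np.save('w8.npy',w,allow_pickle=True)
E
```

```text
t 11.275 tcp [0.5448 0.1199 0.251 ] f [ 0.5  0.5 -0.3] gap 1.0
tool shift mm [  3.9  -1.5 145. ] rotvec deg [ 0.07  0.66 -0.06]
plate frame tcp mm [ 32.3  21.4 180.8]
```

View pics/w8.png

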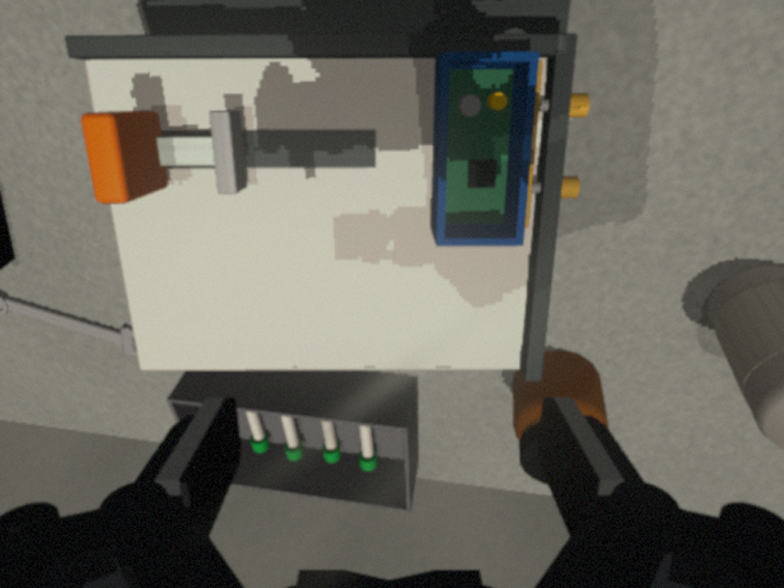

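The housing slid down and sits at the ledge (437–530, 52–245), next to the bar. Next I go behind the orange handle with shut fingers, turned 90°.

Request:
play_rows(steps=[[[0.0155,-0.039,0.01,0,0,0],[0.0155,-0.039,0.01,0,0,0],[0.0155,-0.039,0.01,0,0,0],[0.0155,-0.039,0,0,0,0],[0,0,0,0,0,10],[0,0,0,0,0,10],[0,0,0,0,0,10],[0,0,0,0,0,10],[0,0,0,0,0,10],[0,0,0,0,0,10]]], fingers=0)

```text
t: 12.58
tcp_pos: [0.4862, -0.0413, 0.226]
tool_rot: [0.5, 0.847, -0.002, 0.181]
force: [-0.0, -0.5, -0.1]
finger_gap: -0.001
```

Request:
play_rows(steps=[[[0,0,0,0,0,10],[0,0,0,0,0,10],[0,0,0,0,0,10],[0,0,0,0,0,0],[0,0,0,0,0,0]]])

```text
t: 13.2
tcp_pos: [0.4863, -0.041, 0.2268]
tool_rot: [0.699, 0.691, 0.044, 0.176]
force: [-0.5, 0.6, -0.7]
finger_gap: 0.003
```

```bash
python3 - <<'E'
from tgt import *
Rt=np.c_[Rp[:,1],Rp[:,0],-Rp[:,2]]
rel(W(-30,-138,90),Rt)
print(manip.sense()['q'])
w=manip.snapshot('wrist');save('w9',w['img'],1.4);np.save('w9.npy',w,allow_pickle=True)
t=manip.snapshot('top');save('t9',cv2.resize(t['img'][150:280,190:320],None,fx=4.5,fy=4.5))
np.save('t9.npy',t,allow_pickle=True)
E
```

```text
t 13.2 tcp [ 0.4863 -0.041   0.2268] f [-0.5  0.6 -0.7] gap 0.003
tool shift mm [-3.1  3.4 56.2] rotvec deg [ 0.01 -0.    0.11]
plate frame tcp mm [ -33.4 -134.9  146.2]
[-0.25574365  0.31570165  2.014757   -0.22664799  0.47074975 -0.0597498 ]
```

View pics/w9.png

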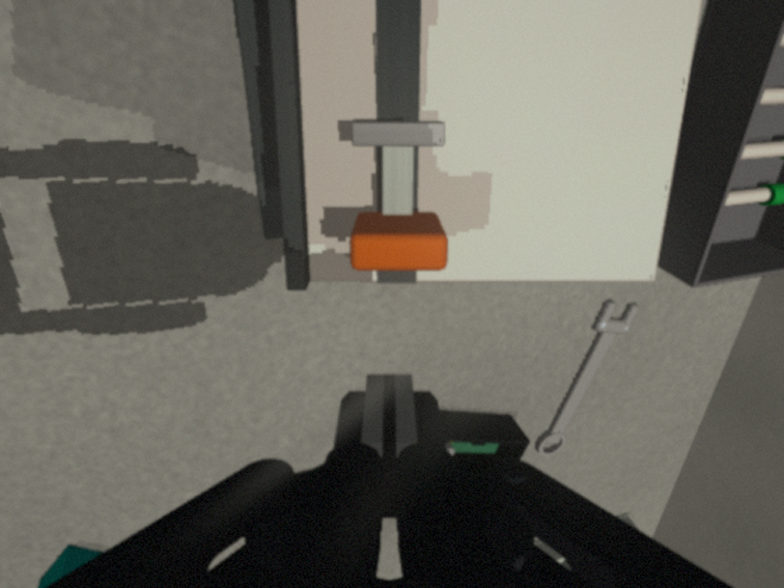

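View pics/t9.png

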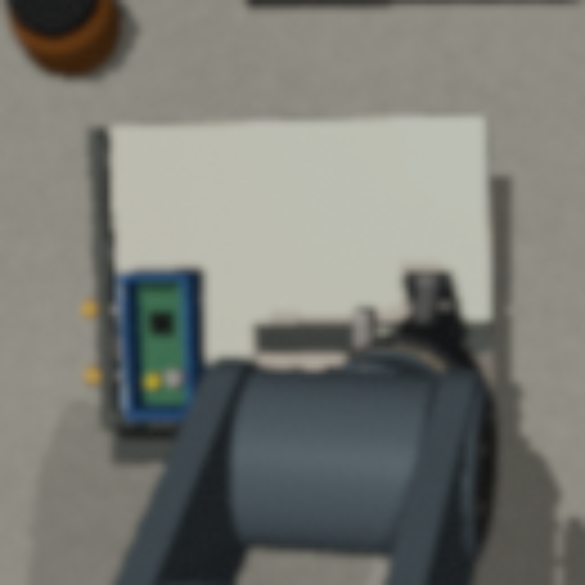

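Request:
play_rows(steps=[[[-0.004,0.003,0.03,0,0,0],[0,0,0.028,0,0,0],[0,0,0,0,0,0]]])

```text
t: 13.68
tcp_pos: [0.5064, -0.0556, 0.1736]
tool_rot: [0.7, 0.691, 0.044, 0.175]
force: [0.3, -0.2, -0.3]
finger_gap: 0.001
```

```bash
python3 - <<'E'
from tgt import *
Rt=np.c_[Rp[:,1],Rp[:,0],-Rp[:,2]]
rel(W(-30,-138,60),Rt)
print(manip.sense()['q'])
E
```

```text
t 13.675 tcp [ 0.5064 -0.0556  0.1736] f [ 0.3 -0.2 -0.3] gap 0.001
tool shift mm [ 0.7  0.9 27.7] rotvec deg [-0.11 -0.03  0.03]
plate frame tcp mm [ -30.9 -138.7   87.7]
[-0.27767204  0.44588507  2.02057285 -0.28927829  0.33742169 -0.00771815]
```

Request:
play_rows(steps=[[[0,0.001,0.028,0,0,0],[0,0,0,0,0,0],[0.003,0,0,0,0,0],[0.003,0,0,0,0,0],[0,0,0,0,0,0]]])

```text
t: 14.3
tcp_pos: [0.5167, -0.0543, 0.1491]
tool_rot: [0.7, 0.691, 0.045, 0.177]
force: [0.6, -0.1, 0.3]
finger_gap: 0.0
```

```bash
python3 - <<'E'
from tgt import *
Rt=np.c_[Rp[:,1],Rp[:,0],-Rp[:,2]]
rel(W(-30,-124,60),Rt)
print(manip.sense()['q'])
w=manip.snapshot('wrist');save('w10',w['img'],1.4)
s=manip.snapshot('scene');save('s10',cv2.resize(s['img'][160:290,225:365],None,fx=5,fy=4.5))
E
```

```text
t 14.3 tcp [ 0.5167 -0.0543  0.1491] f [ 0.6 -0.1  0.3] gap 0.0
tool shift mm [ 8.6 -1.4  1.9] rotvec deg [0.17 0.02 0.02]
plate frame tcp mm [ -28.6 -132.6   61.9]
[-0.2681709   0.50686239  2.01850979 -0.3614681   0.2785367   0.07572667]
```

View pics/w10.png

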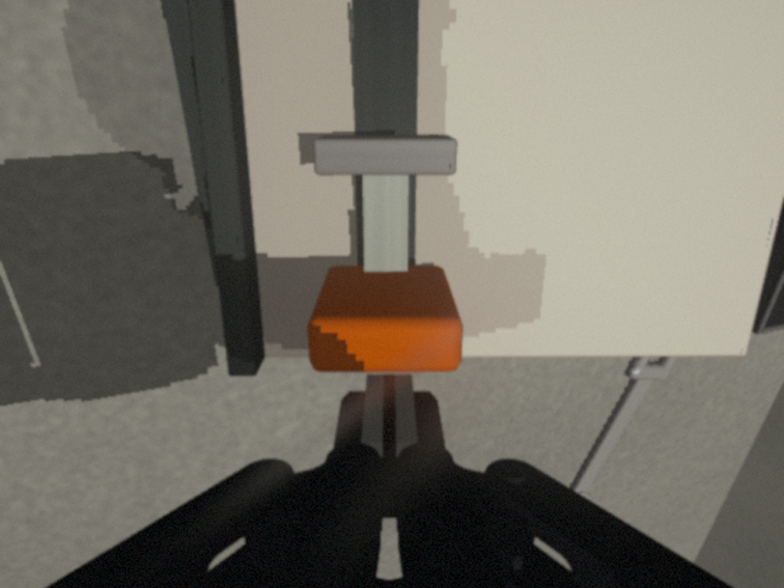

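View pics/s10.png

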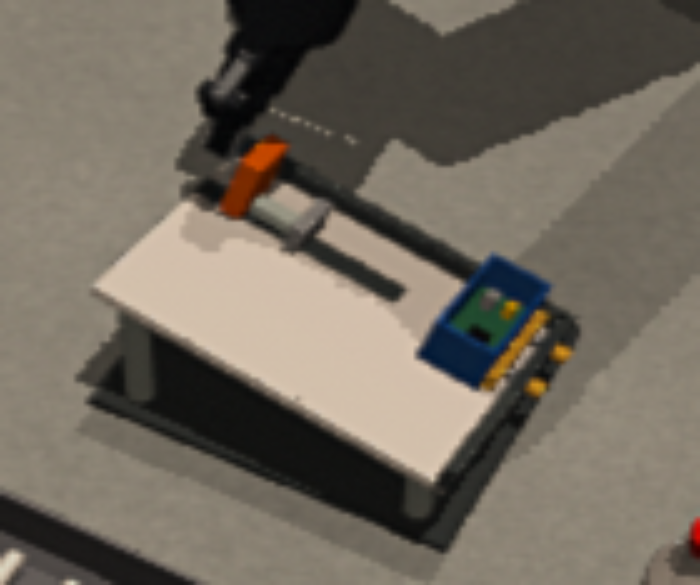

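Request:
play_rows(steps=[[[0.002,-0.001,0.005,0,0,0],[0.003,0,0,0,0,0],[0.004,0,0,0,0,0],[0.006,0,0,0,0,0],[0.008,0,0,0,0,0],[0.008,0,0,0,0,0],[0.008,0,0,0,0,0],[0.008,0,0,0,0,0],[0,0,0,0,0,0]]])

```text
t: 15.52
tcp_pos: [0.5193, -0.0087, 0.1347]
tool_rot: [0.7, 0.691, 0.045, 0.176]
force: [-0.6, -0.0, -0.6]
finger_gap: -0.0
```

```bash
python3 - <<'E'
from tgt import *
Rt=np.c_[Rp[:,1],Rp[:,0],-Rp[:,2]]
rel(W(-30,-124+95,57),Rt)
s=manip.sense();print(s['q'],Rp.T@s['force'])
w=manip.snapshot('wrist');save('w11',w['img'],1.4)
E
```

```text
t 15.525 tcp [ 0.5193 -0.0087  0.1347] f [-0.6 -0.  -0.6] gap -0.0
tool shift mm [56.  -0.1 -0.9] rotvec deg [ 0.12 -0.03  0.04]
plate frame tcp mm [-29.8 -85.   56.1]
[-0.16138933  0.54132269  2.01672228 -0.51122754  0.27506335  0.32303965] [-0.76358717  0.07698639 -0.40696966]
```

View pics/w11.png

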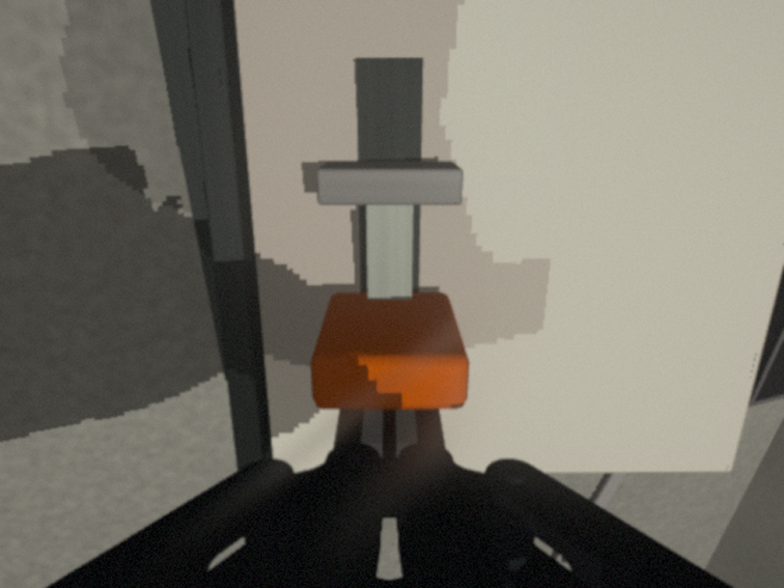

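Request:
play_rows(steps=[[[0.004,0,0,0,0,0],[0.007,0,0,0,0,0],[0.007,0,0,0,0,0],[0.007,0,0,0,0,0],[0.007,0,0,0,0,0],[0.007,0,0,0,0,0],[0.005,0,0,0,0,0],[0.002,0,0,0,0,0],[0,0,0,0,0,0]]])

```text
t: 16.7
tcp_pos: [0.5212, 0.0361, 0.1263]
tool_rot: [0.7, 0.691, 0.045, 0.176]
force: [-0.3, 0.5, 0.1]
finger_gap: 0.002
```

```bash
python3 - <<'E'
from tgt import *
Rt=np.c_[Rp[:,1],Rp[:,0],-Rp[:,2]]
rel(W(-30,-24,57),Rt)
s=manip.sense();print(s['q'],Rp.T@s['force'])
w=manip.snapshot('wrist');save('w12',w['img'],1.4)
t=manip.snapshot('top');save('t12',cv2.resize(t['img'][170:260,200:300],None,fx=6,fy=6))
E
```

```text
t 16.7 tcp [0.5212 0.0361 0.1263] f [-0.3  0.5  0.1] gap 0.002
tool shift mm [15.4 -0.1 -1.1] rotvec deg [ 0.1  -0.02 -0.01]
plate frame tcp mm [-29.9 -39.4  55.9]
[-0.05675286  0.56529857  2.00116549 -0.60347087  0.29865766  0.51133162] [-0.26585683  0.44608709  0.2288823 ]
```

View pics/w12.png

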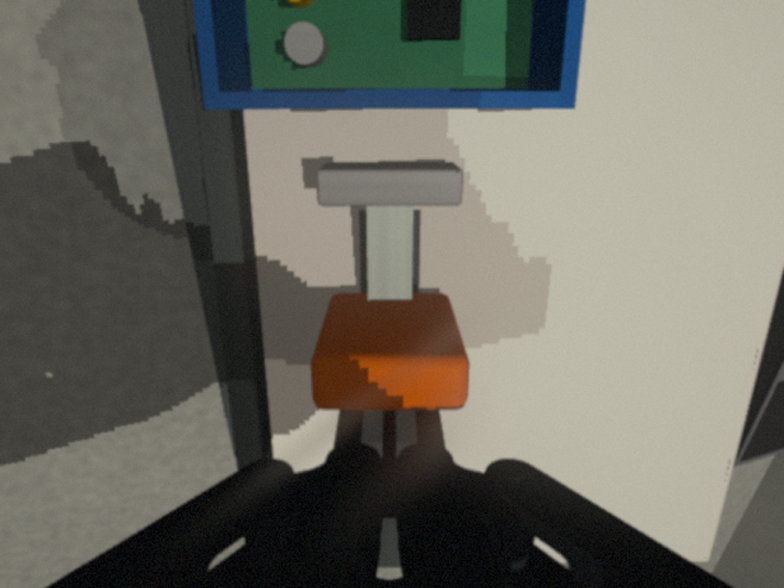

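View pics/t12.png

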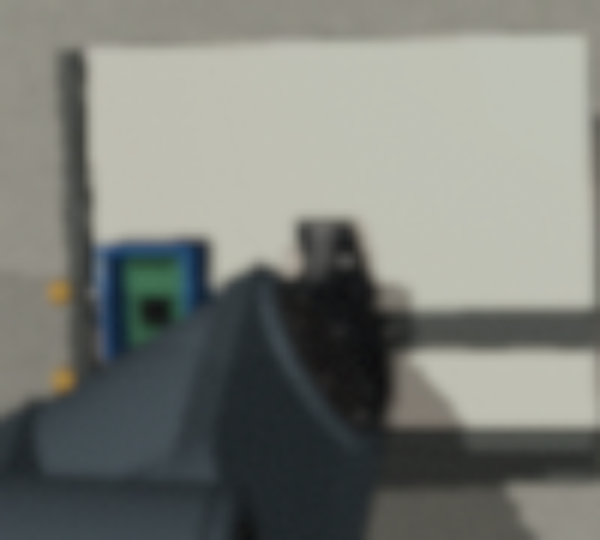

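Request:
play_rows(steps=[[[0.003,0,0,0,0,0],[0.003,0,0,0,0,0],[0.003,0,0,0,0,0],[0.001,0,0,0,0,0],[0.001,0,0,0,0,0],[0.0005,0,0,0,0,0],[0.0005,0,0,0,0,0]]])

```text
t: 17.68
tcp_pos: [0.5215, 0.0474, 0.1242]
tool_rot: [0.7, 0.691, 0.045, 0.176]
force: [-0.2, -3.8, -1.7]
finger_gap: -0.003
```

```bash
cat > st.py <<'E'
from tgt import *
s=manip.sense();print(s['t'],'plate tcp',(1000*Rp.T@(s['tcp_pos']-pp)).round(2),'plate force',(Rp.T@s['force']).round(2))
E
python3 st.py
```

```text
17.675 plate tcp [-30.04 -27.89  55.96] plate force [-0.78 -3.4  -2.23]
```

Request:
play_rows(steps=[[[0.0005,0,0,0,0,0],[0.0005,0,0,0,0,0],[0.0005,0,0,0,0,0],[0.0005,0,0,0,0,0]]])

```text
t: 18.18
tcp_pos: [0.5216, 0.0495, 0.1239]
tool_rot: [0.7, 0.691, 0.045, 0.176]
force: [-1.1, -2.7, -1.0]
finger_gap: 0.001
```

```bash
python3 st.py
```

```text
18.175 plate tcp [-29.99 -25.83  56.02] plate force [-1.44 -2.54 -1.09]
```

Request:
play_rows(steps=[[[0.0005,0,0,0,0,0],[0.0005,0,0,0,0,0]]])

```text
t: 18.42
tcp_pos: [0.5217, 0.0505, 0.1237]
tool_rot: [0.7, 0.691, 0.045, 0.176]
force: [-0.7, -2.7, -1.5]
finger_gap: -0.0
```

```bash
python3 st.py; python3 - <<'E'
from h import *
w=manip.snapshot('wrist');save('w13',w['img'],1.4)
E
```

```text
18.425 plate tcp [-29.97 -24.82  56.03] plate force [-1.17 -2.45 -1.73]
```

View pics/w13.png

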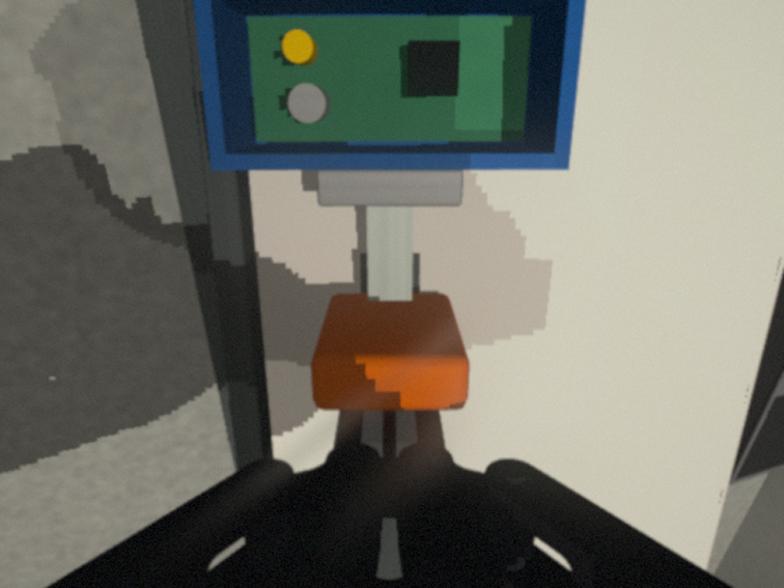

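Request:
play_rows(steps=[[[0.0005,0,0,0,0,0],[0.0005,0,0,0,0,0]]])

```text
t: 18.73
tcp_pos: [0.5218, 0.0514, 0.1236]
tool_rot: [0.7, 0.691, 0.045, 0.176]
force: [-1.8, -2.4, -1.2]
finger_gap: 0.005
```

Request:
play_rows(steps=[[[0.0005,0,0,0,0,0],[0.0003,0,0,0,0,0]]])

```text
t: 18.98
tcp_pos: [0.5217, 0.0515, 0.1235]
tool_rot: [0.7, 0.69, 0.044, 0.177]
force: [-0.9, -7.5, -0.0]
finger_gap: 0.002
```

```bash
python3 st.py
```

```text
18.975 plate tcp [-29.98 -23.74  56.05] plate force [-1.03 -7.38 -1.11]
```

Request:
play_rows(steps=[[[0.0004,0,0,0,0,0],[0,0,0,0,0,0]]])

```text
t: 19.23
tcp_pos: [0.5218, 0.0516, 0.1236]
tool_rot: [0.7, 0.69, 0.044, 0.177]
force: [-2.8, -7.9, -0.4]
finger_gap: -0.005
```

```bash
python3 st.py
```

```text
19.225 plate tcp [-29.95 -23.72  56.06] plate force [-2.96 -7.79 -0.98]
```

Request:
play_rows(steps=[[[0.0004,0,0,0,0,0],[0,0,0,0,0,0]]])

```text
t: 19.48
tcp_pos: [0.5218, 0.0516, 0.1236]
tool_rot: [0.7, 0.69, 0.043, 0.177]
force: [-1.9, -9.3, 0.5]
finger_gap: 0.001
```

```bash
python3 st.py
```

```text
19.475 plate tcp [-29.94 -23.71  56.07] plate force [-1.81 -9.27 -0.64]
```

Request:
play_rows(steps=[[[0.0004,0,0,0,0,0],[0.0004,0,0,0,0,0],[0,0,0,0,0,0]]])

```text
t: 19.85
tcp_pos: [0.5218, 0.0516, 0.1236]
tool_rot: [0.7, 0.69, 0.043, 0.177]
force: [-1.0, -12.0, 1.8]
finger_gap: -0.0
```

```bash
python3 st.py
```

```text
19.85 plate tcp [-29.95 -23.64  56.07] plate force [ -0.54 -12.18  -0.22]
```

Request:
play_rows(steps=[[[0.0002,0,0,0,0,0],[0,0,0,0,0,0],[0,0,0,0,0,0],[0,0,0,0,0,0],[0,0,0,0,0,0],[0,0,0,0,0,0]]])

```text
t: 20.6
tcp_pos: [0.5217, 0.0516, 0.1236]
tool_rot: [0.7, 0.69, 0.042, 0.177]
force: [-2.0, -13.4, 1.5]
finger_gap: -0.002
```

```bash
python3 st.py;  python3 - <<'E'
from h import *
w=manip.snapshot('wrist');save('w14',w['img'],1.4)
w=manip.snapshot('scene');save('s14',cv2.resize(w['img'][160:290,225:365],None,fx=5,fy=4.5))
E
```

```text
20.6 plate tcp [-29.96 -23.64  56.09] plate force [ -1.62 -13.47  -0.5 ]
```

View pics/w14.png

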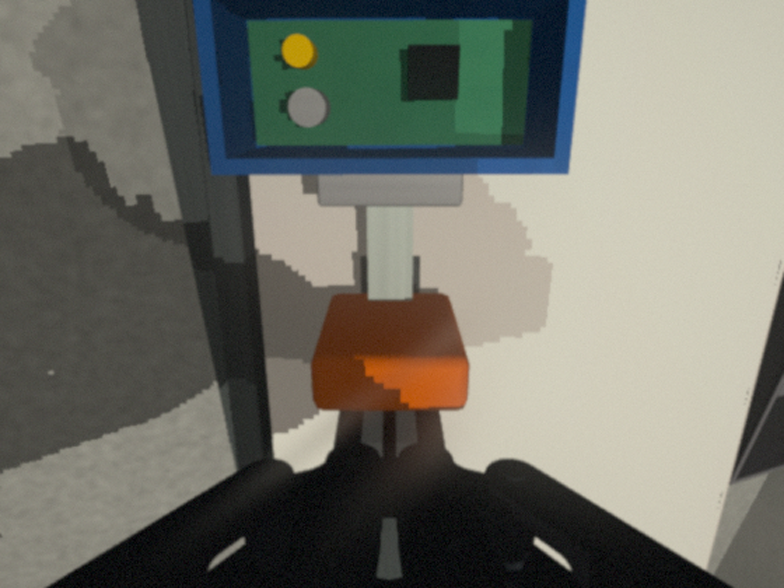

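View pics/s14.png

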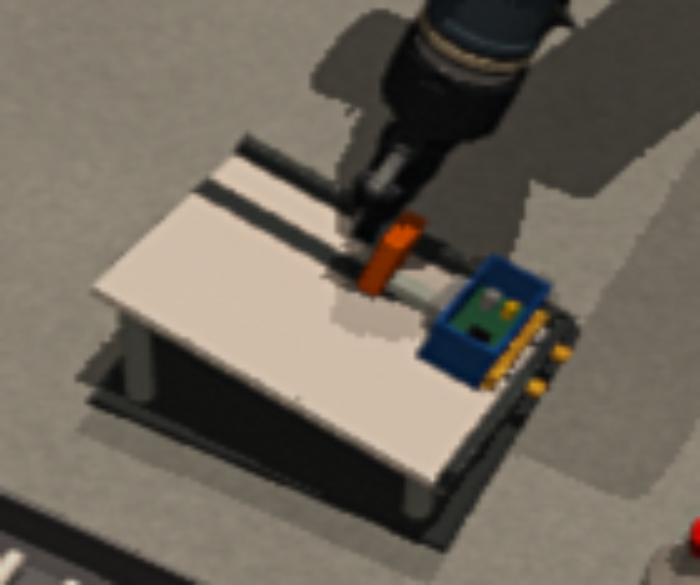

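Request:
play_rows(steps=[[[-0.001,0,0,0,0,0],[-0.002,0,0,0,0,0],[-0.005,0,0,0,0,0],[-0.012,0,0,0,0,0],[-0.01,0,-0.03,0,0,0],[0,0,-0.05,0,0,0],[0,0,-0.03,0,0,0],[0,0,0,0,0,0],[0,0,0,0,0,0]]])

```text
t: 21.82
tcp_pos: [0.4873, 0.045, 0.2311]
tool_rot: [0.7, 0.691, 0.045, 0.177]
force: [-0.0, 1.0, 0.4]
finger_gap: -0.001
```

```bash
python3 st.py;  python3 - <<'E'
from tgt import *
w=manip.snapshot('wrist')
im=cv2.resize(w['img'],None,fx=1.4,fy=1.4)
def L(a,b,c):
    u,v=[tuple(int(round(z*1.4)) for z in proj(w,W(*g))) for g in(a,b)];cv2.line(im,u,v,c,1)
y0,y1=45.3,89.3
q=[(-75,y0,36),(15,y0,36),(15,y1,36),(-75,y1,36)]
for i in range(4):L(q[i],q[(i+1)%4],(255,0,255))
L((-50,45.3,26),(-10,45.3,26),(255,255,0))
save('w15',im)
t=manip.snapshot('top');save('t15',cv2.resize(t['img'][170:260,200:300],None,fx=6,fy=6))
E
```

```text
21.825 plate tcp [-29.86 -51.08 165.79] plate force [0.12 0.9  0.56]
```

View pics/w15.png

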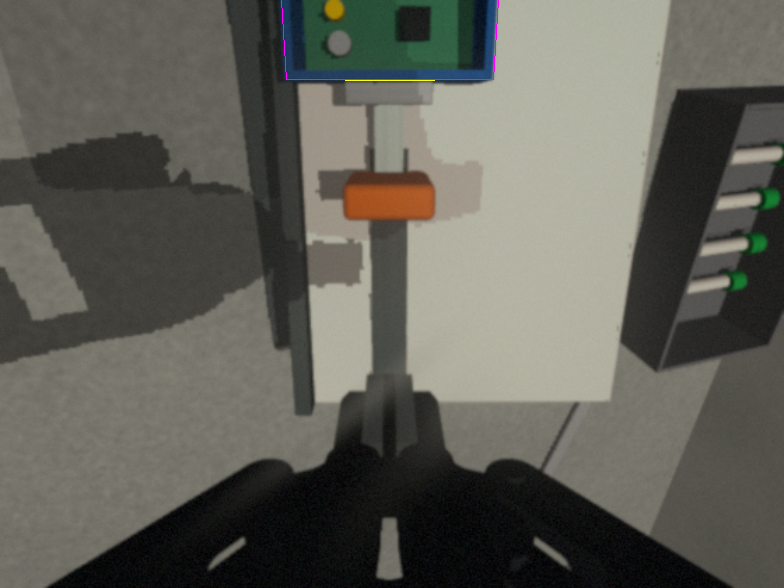

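View pics/t15.png

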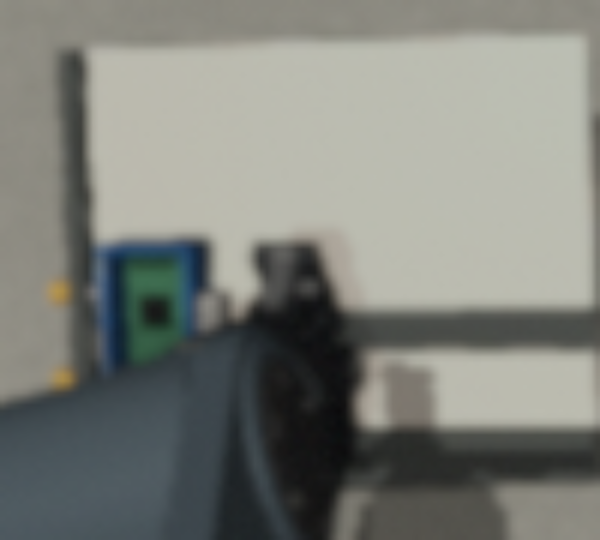

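```bash
python3 -c "
from station import manip
print(manip.sign_off())"
```

```text
the job is handed in; nothing more can be done
None
```

The blue housing is loaded in the corner of the nest with the clamp left closed against it. I handed the job in at about 22 s, and no verdict was reported.

- **Loading:** I laid the housing on the plate at about x = 30, y = 20 mm and felt light contact before letting go. It slid down to the ledge by itself.
- **Clamping:** I pushed the clamp from behind its handle with shut fingers until the force rose, with the pad at about y = 45 mm. That puts the stop bar's face at about 89 mm, which agrees with the camera estimate of 89.6 mm.
- **Pressing:** I held 12 to 13.5 N on the handle for about 0.75 s. The clamp itself takes about 2.5 to 3 N to slide, so roughly 10 N reached the housing. I then backed off and lifted clear.

**Last checks:**
- In the final wrist picture, the part of the housing in view matched the outline drawn for a fully seated one to within about a pixel. It was square, with the pad closed against it.
- The fingers were clear, and the force reading was about 1 N, which is noise level.
- The bystanders in view looked undisturbed, but I did not measure them.
- I had no way to measure the remaining contact force on the stop bar after letting go.
- The plate felt about 1 to 2 mm higher on contact than the camera fit had put it. That made no difference to the result.

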